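# Lock the herb mill's collar with its index pin

### The job

Lock the herb mill's fineness collar: stand the red-headed index pin in the brass guide so that it rests on the collar, then turn the black knob slowly clockwise (seen from above) until the pin drops into the collar's hidden hole, stop there without straining the pin, and gently press the pin down until its head sits fully home on the guide. Leave the spare pin in the block and do not disturb the other things on the counter.

Things in the scene. Friction and masses are not known exactly. Their poses are not given: they have to be found in the camera images.
- index_pin: Loose steel index pin with a round red head, upright in one of the block's two holes. Origin: centre of its foot; z up along the pin. Shaft 10 mm in diameter, 45 mm long with a 2 mm foot chamfer, then the head, 16 mm in diameter, 24 mm tall (69 mm in all); 50 to 85 g. At the start its foot is 6 mm above the counter, 22 mm deep in the block, the head's underside 23 mm above the block.
- spare_pin: Spare pin with a square blue head 18 mm wide, otherwise the same size, upright in the other hole of the block, 75 mm away. Not to be used: it stays in its hole. Origin: centre of its foot.
- block: Fixed wooden pin block, 50 x 145 x 28 mm tall, origin at the centre of its underside. Two holes of 12.5 mm lie 37.5 mm either side of the centre along its y axis; either one may hold the index pin.
- mill: Fixed head of a herb mill: green square housing 170 x 170 mm on a 190 mm dark foot, under a steel cover whose top is 80 mm above the counter. Origin at the centre of the underside, z up, +x from the knob towards the brass guide. The knob's axis is the origin's vertical. Beneath the cover, out of sight, a collar with one pin hole turns with the knob.
- mouth (a point): Centre of the mouth of the brass guide's bore, on the guide's top face, 95 mm above the counter, 65 mm from the knob's axis. Vertical bore 11.5 mm in diameter with a 4 mm countersink (about 19 mm wide at the top), open down to the collar 25 mm below the mouth. The pin in it, resting on the collar, has the underside of its head 20 mm above the mouth.
- knob_axis (a point): Point on the vertical axis of the black round knob at a good gripping height, 108 mm above the counter. The knob is a plain cylinder 50 mm in diameter from 83 to 125 mm above the counter; it turns with the collar against light friction (about 0.06 N m, no spring) and stays where it is left. At the start it can turn 0.7 to 1.6 rad clockwise before its own end stop, 0.35 rad past the hole.
- bowl: Loose steel bowl, 130 mm across, 50 mm tall; origin at the centre of its underside. Leave alone.
- jar: Loose amber jar, 68 mm across, 100 mm tall; origin at the centre of its underside. Leave alone.
- weight: Loose brass weight, 44 mm across, 52 mm tall; origin at the centre of its underside. Leave alone.
- collar_face (a point): Fixed point of the mill below the guide, level with the collar's top face (70 mm above the counter) where a pin in the guide rests. The collar's 12.5 mm hole starts 0.35 to 1.25 rad short of this point and comes to it as the knob turns clockwise seen from above. No mark shows it. There the pin falls 12 mm; then the collar has only some 0.03 rad of play; turning on with over 0.2 N m strains the pin.
- pin_home (a point): Fixed point of the mill where the centre of the pin's foot is when fully home, 50 mm above the counter, 45 mm below the guide's mouth, the head's underside on the guide. The dropped pin stands on a stiff sliding plug, foot 58 mm above the counter; pressing on the head with about 5 to 7 N moves the plug down the last 8 mm. It does not spring back; then the stop is hard.
- guide: The brass guide, a fixed 32 x 32 mm block, 15 mm tall, on the mill's cover; origin at the centre of its underside, 80 mm above the counter.
There are look-alikes about, which are no part of the job. Several things have the shape of the block; the one meant has the colours described above.

How it is judged:
On the way, in this order (a step that is already met when the one before it is completed fails the run):
1. the index pin stands in the guide, resting on the collar (horizontal distance between index_pin and mouth below 0.004 m and z of index_pin in the frame of mouth between -0.029 and -0.022 m and contact force between the fingers and index_pin below 0.05 N), for 0.2 s.
2. the pin has dropped into the collar's hole (horizontal distance between index_pin and mouth below 0.004 m and z of index_pin in the frame of mouth below -0.033 m), for 0.2 s.
At the end, for the whole second after the job is handed in: the index pin is upright in the guide (foot within 4 mm of its axis, tilt under 0.08 rad), through the guide and into the collar's hole, its head within 2 mm of sitting on the guide, at rest and released; the spare pin is still in its hole in the block (horizontal distance between index_pin and mouth below 0.004 m and z of index_pin in the frame of mouth below -0.043 m and angle between index_pin's own z axis and vertical below 0.08 rad and linear speed of index_pin below 0.01 m/s and horizontal distance between spare_pin and block below 0.042 m and height (world z) of spare_pin below 0.01 m); the robot touches nothing.
It fails at once if the index pin is pressed or wedged too hard against the mill (over 30 N) (contact force between index_pin and mill above 30 N).
It fails at once if the collar is turned on against the pin: over 10 N between the index pin and the guide while the fingers are off the pin (contact force between index_pin and guide above 10 N and contact force between the fingers and index_pin below 0.5 N).
It fails at once if the spare pin is pulled up (height (world z) of spare_pin above 0.016 m).
It fails at once if the bowl, the jar or the weight is moved more than 20 mm (distance of any of bowl, jar, weight from where it was at the start of the episode above 0.02 m).
It also fails if it takes over 67 s, if anything falls off the work surface, if the arm or the gripper's body presses on something with over 40 N, if the wrist force passes 120 N, or if a joint passes its speed limit or range.

### The arm

A 6-joint arm with a two-finger parallel gripper is mounted at the origin on the work surface. World frame = base frame: x ahead of the robot, y to its left, z up, the work surface at z = 0. Lengths are in m, angles in rad, forces in N, time in s.
With the tool pointing down it reaches from about 0.275 to 1 m from the base axis. Payload 8.4 kg.
Tool frame: the origin (TCP) lies on the centre line of the jaws, within the pads' length; the fingertips stand 17 mm ahead of it and the grasp point (between the pads) lies 2 mm behind it (bot.tcp_to_tips is the z of the fingertips in the tool frame, in m); z points along the fingers, y is the line along which they close (so a half turn about z gives the same grasp; the last joint's range is limited). The gripper opens to 85 mm and grips with 20 to 120 N. Pads are 22 mm wide; open, the fingers measure 114 mm over their backs; the gripper's body (76 mm by 85 mm) begins 54 mm behind the grasp point. The pads swing forward as they close: fully open they stand 13 mm farther back than shut.
Start: joints at [1.262, 0.353, 1.633, -0, 1.155, -0.002], TCP at [0.189, 0.596, 0.248] pointing down, gripper open.
Joint ranges: [-2.63, 2.63], [-0.92, 2.1], [0.06, 2.66], [-1.3, 4.44], [0, 2.69], [-3.02, 3.02]. Speed limits (rad/s): [2.22, 2.22, 2.79, 3.14, 3.14, 3.14].

### API

Orientations are given as a unit quaternion [x, y, z, w].
In Python, from workcell import bot, hand, kinematics, get_obs, vision, hand_in gives the robot as it stands. The module is installed in compiled form; this text tells all that it offers. Calls block until the motion is done:
- bot.reach(position, orientation): joint-space move of the TCP to a pose.
- bot.servo_line(position, ori=None, velocity=0.15): straight line of the TCP; ori=None keeps the orientation; velocity is the mean speed in m/s.
- bot.goto_joints(angles): joint-space move.
- hand.move_gripper(opening, strength=None): finger opening in m; strength is the grip in N (None keeps the last); returns when the fingers have stopped.
- bot.dwell(seconds).
- kinematics.solve_ik(position, orientation): joint angles nearest the present ones, or None.
- get_obs(): the state.
- vision.read_camera(name): name is "side" or "top"; returns a dict with "frame" (384x512x3 uint8, red, green, blue), "intrinsics" (3x3 intrinsics, pixels), "view" (4x4, takes a point from world to camera coordinates). Camera axes: x right, y down, z forward; pixel columns grow to the right and rows downward; lengths in m; the calibration is good to about 2 mm. A picture is of the moment at which its call begins. There is no depth.
A pose or a line that the arm cannot do raises bot.IKError and nothing moves.
- hand_in(): hands the job in; it is judged then, once.
The state is a dict: "time_s": time; "joint_pos": joint angles; "joint_vel": joint speeds; "joint_efforts": joint torques, N m; "position": TCP position; "orientation": TCP orientation; "wrist_force": force on the tool from outside, world axes, zero at the start; "ft_torque": the same for the moment, N m; "gripper_width": finger opening in m; "grip_force": force on a finger pad.
Only numpy, scipy, OpenCV 4.12 (cv2) and the standard library are available. Lean on these libraries where they do the work, as an engineer would, in place of code of your own. Each camera call takes 0.05 s, during which the arm holds its last target. There are 200 camera calls.

## Working session

There is one attempt and no reset: what is moved stays moved. The work goes in short steps, each a Python script; the robot and the scene stay as the last script left them, time stands still between calls to the robot, and variables do not carry over. Pictures are saved under pics/ and viewed, at most 10 in all, crops included, and the job is handed in when it is done.

```bash
mkdir -p pics; python3 - <<'E'
from workcell import vision,get_obs
import cv2,numpy as np
for n in("top","side"):
    d=vision.read_camera(n);cv2.imwrite(f"pics/{n}0.png",d["frame"][:,:,::-1]);np.savez(f"{n}0.npz",**d)
    print(n,d["intrinsics"].tolist(),np.round(d["view"],4).tolist())
o=get_obs();print(o)
E
```

```text
top [[386.15517538851407, 0.0, 261.7022923451469], [0.0, 386.15517538851407, 191.10323466667805], [0.0, 0.0, 1.0]] [[0.0151, -0.9998, -0.0101, -0.0263], [-0.9968, -0.0142, -0.0789, 0.5436], [0.0788, 0.0112, -0.9968, 1.4003], [0.0, 0.0, 0.0, 1.0]]
side [[381.3829772652791, 0.0, 256.89737950168916], [0.0, 381.3829772652791, 196.45298364550567], [0.0, 0.0, 1.0]] [[0.69, -0.7237, 0.015, -0.3935], [-0.4604, -0.4548, -0.7624, 0.3123], [0.5585, 0.5191, -0.647, 0.8273], [0.0, 0.0, 0.0, 1.0]]
{'time_s': 0.1, 'joint_pos': array([ 1.26158244e+00,  3.53600237e-01,  1.63406547e+00, -1.02049943e-05,
        1.15521798e+00, -2.39567819e-03]), 'joint_vel': array([ 0.00089602, -0.00139347, -0.00120738, -0.00040996,  0.00162625,
        0.00168061]), 'joint_efforts': array([ 1.83584350e-03, -6.06351042e+01, -3.42821395e+01,  2.23207394e-04,
        3.80320562e-03, -1.53454107e-05]), 'position': array([0.18864045, 0.59541534, 0.24762097]), 'orientation': array([ 1.52806009e-01,  9.88255993e-01, -6.38421503e-04, -9.55578104e-05]), 'wrist_force': array([-0.53551703, -0.29972373,  0.38343057]), 'ft_torque': array([0.04065825, 0.03224165, 0.00289914]), 'grip_force': 0.0, 'gripper_width': 0.0858418847267842}
```

View pics/top0.png

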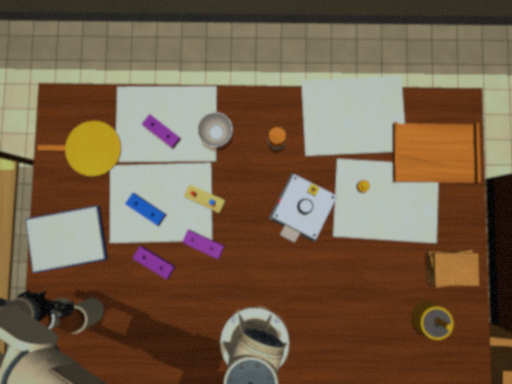

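View pics/side0.png

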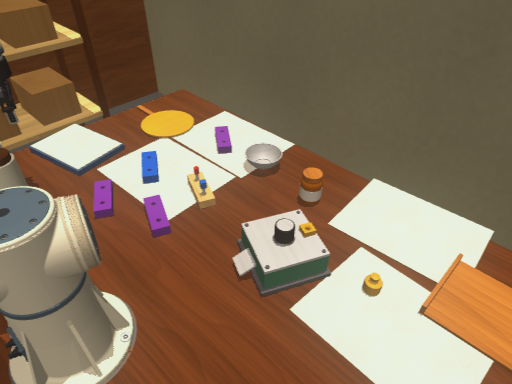

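The wooden block with the pins is at top (205,198) / side (201,188). The look-alikes are purple blocks at top (161,131), (203,244) and (153,262), and a blue one at (146,209), all with empty holes. The mill is at top (304,206), with the guide at (313,190). The other brass object, at (363,186), is the weight.

```bash
cat > h.py <<'E'
import numpy as np,cv2
from workcell import vision
def ray(d,u,v):
    R=d["view"][:3,:3];t=d["view"][:3,3]
    r=R.T@np.linalg.solve(d["intrinsics"],[u,v,1]);return -R.T@t,r
def onz(d,u,v,z):
    c,r=ray(d,u,v);return c+r*(z-c[2])/r[2]
def two(a,pa,b,pb):
    c1,r1=ray(a,*pa);c2,r2=ray(b,*pb);r1/=np.linalg.norm(r1);r2/=np.linalg.norm(r2)
    s=np.linalg.lstsq(np.c_[r1,-r2],c2-c1,rcond=None)[0];p,q=c1+s[0]*r1,c2+s[1]*r2
    return (p+q)/2,np.linalg.norm(p-q)
def proj(d,p):
    q=d["intrinsics"]@(d["view"]@np.r_[p,1])[:3];return q[:2]/q[2]
def blobs(d,box,lo,hi,amin=6):
    """HSV mask in box (u0,v0,u1,v1) -> list of (area,u,v,contour)"""
    u0,v0,u1,v1=box;h=cv2.cvtColor(d["frame"],cv2.COLOR_RGB2HSV)[v0:v1,u0:u1]
    m=cv2.inRange(h,np.array(lo),np.array(hi))
    n,l,s,c=cv2.connectedComponentsWithStats(m)
    return sorted([(int(s[i,4]),c[i,0]+u0,c[i,1]+v0,(s[i,:4]+[u0,v0,0,0]).tolist()) for i in range(1,n) if s[i,4]>=amin],key=lambda x:-x[0])
E
python3 - <<'E'
from h import *
T=dict(np.load("top0.npz"));S=dict(np.load("side0.npz"))
B={"T":(180,180,230,218),"S":(182,160,220,210)};M={"T":(265,170,340,245),"S":(230,205,335,295)}
for k,d in(("T",T),("S",S)):
    print(k)
    for n,b,lo,hi in(("red",B[k],(0,150,80),(8,255,255)),("blue",B[k],(105,120,60),(125,255,255)),("wood",B[k],(15,40,120),(28,255,255)),
      ("guide",M[k],(15,130,90),(30,255,255)),("knob",M[k],(0,0,0),(180,255,50)),("cover",M[k],(0,0,130),(180,45,255))):
        print(n,[(a,round(u,1),round(v,1),s) for a,u,v,s in blobs(d,b,lo,hi)][:4])
def crop(d,b):
    u0,v0,u1,v1=b;return cv2.resize(d["frame"][v0:v1,u0:u1,::-1],(390,290),interpolation=cv2.INTER_CUBIC)
cv2.imwrite("pics/c1.png",np.vstack([np.hstack([crop(T,(180,178,232,217)),crop(S,(175,160,227,209-10))]),np.hstack([crop(T,(260,170,345,245)),crop(S,(230,208,335,290))])]))
E
```

```text
T
red [(8, np.float64(192.9), np.float64(193.1), [192, 192, 3, 3])]
blue [(13, np.float64(211.6), np.float64(201.6), [210, 200, 4, 4])]
wood [(507, np.float64(204.2), np.float64(198.4), [184, 185, 41, 28])]
guide [(57, np.float64(312.9), np.float64(189.3), [309, 185, 9, 10])]
knob []
cover [(2798, np.float64(307.3), np.float64(208.5), [273, 170, 67, 71])]
S
red [(26, np.float64(196.0), np.float64(169.8), [194, 166, 5, 8])]
blue [(41, np.float64(202.6), np.float64(183.4), [200, 180, 6, 9])]
wood [(568, np.float64(200.6), np.float64(190.5), [187, 172, 29, 37])]
guide [(175, np.float64(307.7), np.float64(228.9), [300, 222, 17, 15])]
knob [(8, np.float64(275.4), np.float64(232.0), [275, 230, 2, 6])]
cover [(2840, np.float64(281.8), np.float64(241.2), [242, 210, 87, 62]), (360, np.float64(324.9), np.float64(286.2), [307, 270, 28, 25]), (359, np.float64(243.6), np.float64(261.5), [233, 248, 22, 27]), (39, np.float64(332.1), np.float64(222.1), [328, 217, 7, 10])]
```

View pics/c1.png

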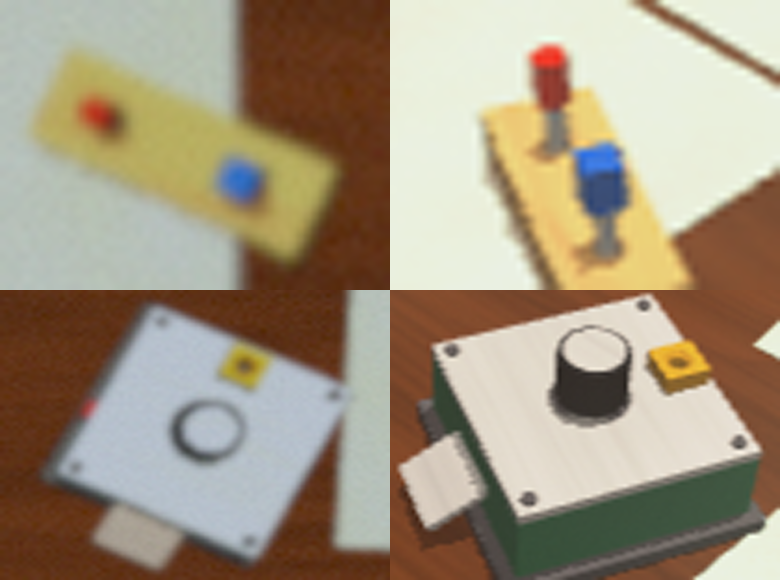

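The crop shows a round red head at top (193,193) / side (196,170) and a square blue head at top (211.6,201.6). The block is wooden. The guide bore is at about top (313.3,189.6) / side (308,228.4), and the white-topped knob is at top (305.6,206.4) / side (285,225).

```bash
python3 - <<'E'
from h import *
T=dict(np.load("top0.npz"));S=dict(np.load("side0.npz"))
np.set_printoptions(precision=4,suppress=True)
s=85/390;t=75/290;a=105/390;b=82/290
bT=((245.5)*s-.5+260,76.5*t-.5+170);bS=(290.5*a-.5+230,72.5*b-.5+208)
kT=(210.5*s-.5+260,141.5*t-.5+170);kS=(205.5*a-.5+230,60.5*b-.5+208)
print("bore",two(T,bT,S,bS),onz(T,*bT,.095),onz(S,*bS,.095), onz(T,312.9,189.3,.095))
print("knob",two(T,kT,S,kS),onz(T,*kT,.125),onz(S,*kS,.125))
print("red",two(T,(192.9,193.1),S,(196,169.8)),onz(T,192.9,193.1,.073))
print("blue",two(T,(211.6,201.6),S,(202.6,183.4)),onz(T,211.6,201.6,.073))
# tops in side view: upper face centre of red
h=cv2.cvtColor(T["frame"],cv2.COLOR_RGB2HSV)
m=np.zeros(h.shape[:2],np.uint8);m[180:218,180:230]=cv2.inRange(h,np.array((10,60,90)),np.array((30,255,255)))[180:218,180:230]
m=cv2.morphologyEx(m,cv2.MORPH_CLOSE,np.ones((7,7)))
c=max(cv2.findContours(m,0,1)[0],key=cv2.contourArea);r=cv2.minAreaRect(c);p=cv2.boxPoints(r)
print("block",onz(T,*r[0],.028),[onz(T,*q,.028)[:2] for q in p])
m[:]=0;m[172:245,270:338]=cv2.inRange(h,np.array((0,0,120)),np.array((180,60,255)))[172:245,270:338]
m=cv2.morphologyEx(m,cv2.MORPH_OPEN,np.ones((5,5)))
n,l,st,cc=cv2.connectedComponentsWithStats(m);i=l[215,300];mm=(l==i).astype(np.uint8)
c=max(cv2.findContours(mm,0,1)[0],key=cv2.contourArea);r=cv2.minAreaRect(c);p=cv2.boxPoints(r)
print("cover",r[0],onz(T,*r[0],.08),[onz(T,*q,.08)[:2] for q in p])
E
```

```text
bore (array([ 0.5474, -0.1984,  0.0921]), np.float64(0.00025462779743161786)) [ 0.5471 -0.198   0.095 ] [ 0.545 -0.2    0.095] [ 0.547  -0.1976  0.095 ]
knob (array([ 0.4874, -0.1693,  0.1262]), np.float64(0.001856884953526131)) [ 0.4868 -0.1687  0.125 ] [ 0.4891 -0.1692  0.125 ]
red (array([0.5298, 0.2271, 0.0642]), np.float64(0.0003602342008164466)) [0.5293 0.2253 0.073 ]
blue (array([0.5001, 0.1596, 0.064 ]), np.float64(0.0009453953093210278)) [0.5    0.1581 0.073 ]
block [0.5134 0.1834 0.028 ] [array([0.5803, 0.2681]), array([0.5827, 0.1024]), array([0.447 , 0.0994]), array([0.4445, 0.2639])]
cover (303.800048828125, 211.4000244140625) [ 0.47   -0.1679  0.08  ] [array([ 0.412 , -0.0353]), array([ 0.6109, -0.1316]), array([ 0.5282, -0.3011]), array([ 0.3314, -0.2036])]
```

```bash
cat >> h.py <<'E'
from workcell import bot,hand,kinematics,get_obs
from scipy.spatial.transform import Rotation as Rn
def down(deg):
    """tool down, closing direction at angle deg; picks the half turn with the smaller joint 6"""
    q=[]
    for a in(deg,deg+180):
        a=np.radians(a);y=np.array([np.cos(a),np.sin(a),0]);z=np.array([0,0,-1.]);x=np.cross(y,z)
        q.append(Rn.from_matrix(np.c_[x,y,z]).as_quat())
    return q
def pick(p,deg):
    c=[(abs(j[5]),k) for k in down(deg) if (j:=kinematics.solve_ik(p,k)) is not None]
    return min(c,key=lambda x:x[0])[1]
def st(m=""):
    o=get_obs();print(m,"t%.2f"%o["time_s"],"p",np.round(o["position"],4),"F",np.round(o["wrist_force"],1),"T",np.round(o["ft_torque"],2),"w%.4f g%.1f j6 %.3f"%(o["gripper_width"],o["grip_force"],o["joint_pos"][5]));return o
E
python3 - <<'E'
from h import *
P=np.array([.5295,.2262,.0]);q=pick(P+[0,0,.2],-23.6)
hand.move_gripper(.05,30)
bot.reach(P+[0,0,.14],q);st("above")
bot.servo_line(P+[0,0,.062]);st("low")
hand.move_gripper(0.0,30);st("grip")
bot.servo_line(P+[0,0,.16]);st("up")
d=vision.read_camera("side");t=vision.read_camera("top");np.savez("side1.npz",**d);np.savez("top1.npz",**t)
cv2.imwrite("pics/g1.png",np.hstack([cv2.resize(d["frame"][100:220,130:250,::-1],(400,400)),cv2.resize(t["frame"][140:240,140:240,::-1],(400,400))]))
E
```

```text
above t2.41 p [0.5294 0.2271 0.1402] F [-0.2 -0.2 -0.4] T [ 0.03 -0.02 -0.  ] w0.0502 g0.0 j6 0.813
low t3.08 p [0.5298 0.2267 0.0624] F [-0.2 -0.6 -0.4] T [-0.05 -0.03 -0.  ] w0.0501 g0.0 j6 0.813
grip t3.48 p [0.5303 0.2265 0.063 ] F [0.4 0.1 6.6] T [-0.03  0.03  0.02] w0.0152 g29.4 j6 0.813
up t4.28 p [0.5289 0.2259 0.1592] F [-0.6 -0.4 -0.5] T [ 0.04 -0.04  0.  ] w0.0148 g29.4 j6 0.813
```

View pics/g1.png

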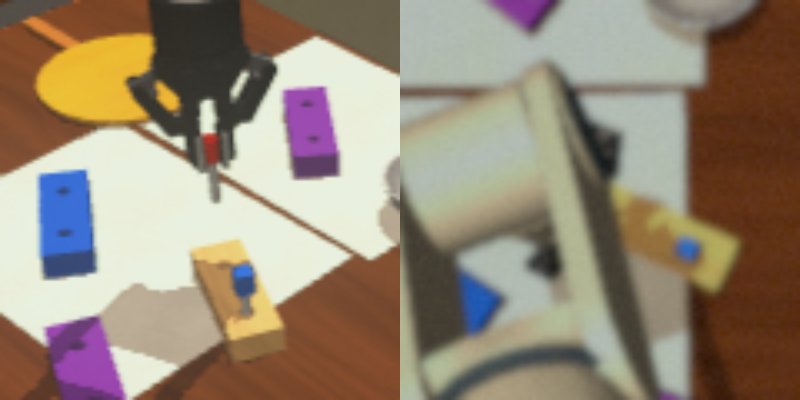

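The side view shows the pin held upright, foot at about (194.5,160), and the spare still in the block. Next I carry it over the guide.

```bash
python3 - <<'E'
from h import *
S=dict(np.load("side1.npz"));print("foot expected px",proj(S,[.5289,.2259,.102]))
B=np.array([.5468,-.1986,0]);q=pick(B+[0,0,.2],64.1)
o=get_obs()["position"];bot.servo_line([o[0],o[1],.23])
bot.reach(B+[0,0,.22],q);bot.servo_line(B+[0,0,.168],velocity=.08);bot.dwell(.3);o=st("above")
d=vision.read_camera("side");t=vision.read_camera("top");np.savez("side2.npz",**d);np.savez("top2.npz",**t)
print("exp foot",proj(d,o["position"]-[0,0,.057]),"exp bore",proj(d,[.5468,-.1986,.095]))
cv2.imwrite("pics/g2.png",np.hstack([cv2.resize(d["frame"][180:260,270:350,::-1],(400,400),interpolation=2),cv2.resize(t["frame"][150:230,270:350,::-1],(400,400),interpolation=2)]))
E
```

```text
foot expected px [195.01137725 160.16755706]
above t8.06 p [ 0.547  -0.1987  0.1684] F [ 0.9 -0.3 -0.9] T [0.01 0.07 0.  ] w0.0149 g29.4 j6 -1.470
exp foot [308.43809338 222.68856046] exp bore [307.68996798 227.36116963]
```

View pics/g2.png

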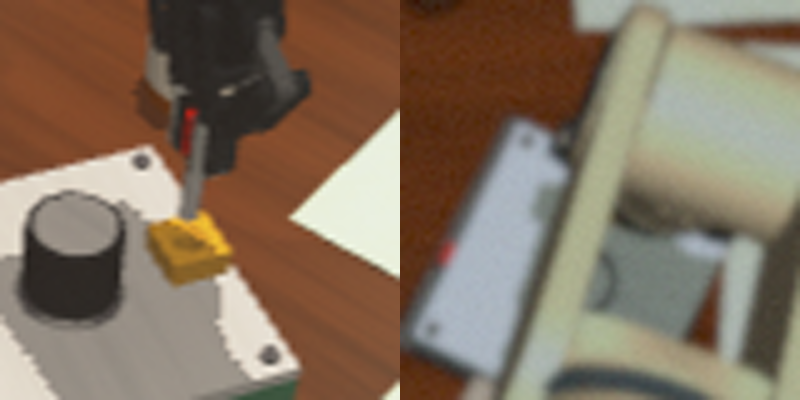

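Side view: the foot at (308,223.3) is right above the bore at (307,228.2), offset as predicted. I'll lower it with a force watch.

```bash
python3 - <<'E'
from h import *
p=get_obs()["position"];B=np.array([.5468,-.1986]);f0=get_obs()["wrist_force"];z=.166
while z>.1285:
    z-=.003;bot.servo_line([*B,max(z,.1285)],velocity=.05)
    o=get_obs();f=o["wrist_force"]-f0;print("%.4f"%o["position"][2],np.round(f,1))
    if f[2]>9: print("contact");break
st("end")
E
```

```text
0.1625 [0.3 0.4 0.1]
0.1597 [0.5 0.2 0.2]
0.1568 [0.2 0.1 0.9]
0.1538 [-0.1  0.2  1.8]
0.1511 [ 2.2  0.  -0.5]
0.1479 [ 4.8 -0.9 -2.5]
0.1450 [ 5.1  0.4 -1.5]
0.1420 [6.5 0.6 0.3]
0.1390 [ 6.2 -0.5 -0. ]
0.1361 [ 6.3 -1.3 -0.9]
0.1331 [ 6.8 -0.4 -0.1]
0.1301 [ 5.9 -0.7 -0.2]
0.1289 [5.9 0.9 1.7]
end t11.41 p [ 0.5479 -0.1989  0.1289] F [5.9 0.4 1.2] T [-0.1  -1.26 -0.02] w0.0149 g29.8 j6 -1.470
```

```bash
python3 - <<'E'
from h import *
bot.servo_line([.5477,-.1986,.1285],velocity=.03);st("shift")
hand.move_gripper(.04,25);bot.dwell(.4);st("open")
p=get_obs()["position"];bot.servo_line([p[0],p[1],.21]);st("up")
K=np.array([.488,-.1693,.0])
q=pick(K+[0,0,.21],64.1+30);bot.reach(K+[0,0,.21],q)
j=kinematics.solve_ik(K+[0,0,.106],q);st("overknob");print(j)
d=vision.read_camera("side");np.savez("side3.npz",**d)
print(blobs(d,(290,190,330,235),(0,130,70),(10,255,255)),"exp head ctr",proj(d,[.5475,-.1988,.127]),"dropped",proj(d,[.5475,-.1988,.115]))
cv2.imwrite("pics/g3.png",cv2.resize(d["frame"][150:270,230:350,::-1],(500,500),interpolation=2))
E
```

```text
shift t11.66 p [ 0.5482 -0.1988  0.1287] F [ 4.2 -1.3  2.1] T [-0.19 -1.05 -0.03] w0.0150 g29.7 j6 -1.469
open t12.43 p [ 0.5477 -0.1986  0.1285] F [-0.1  0.  -0.1] T [-0.03  0.02  0.02] w0.0398 g0.0 j6 -1.469
up t13.12 p [ 0.5473 -0.1984  0.2094] F [-0.6 -0.8 -0.7] T [ 0.02  0.03 -0.02] w0.0399 g0.0 j6 -1.469
overknob t15.36 p [ 0.488  -0.1693  0.2098] F [ 0.4 -0.1 -0.4] T [0.01 0.   0.01] w0.0400 g0.0 j6 1.162
[-3.36837854e-01  3.75423844e-01  1.98059060e+00 -4.44089210e-16
  7.85578211e-01  1.16239997e+00]
[(102, np.float64(310.11764705882354), np.float64(217.9313725490196), [303, 212, 16, 14]), (15, np.float64(326.6), np.float64(226.66666666666666), [324, 224, 6, 6]), (9, np.float64(321.3333333333333), np.float64(204.11111111111111), [318, 203, 7, 4]), (9, np.float64(317.8888888888889), np.float64(212.77777777777777), [315, 211, 6, 4]), (6, np.float64(290.3333333333333), np.float64(197.83333333333334), [290, 196, 2, 4]), (6, np.float64(300.5), np.float64(206.83333333333334), [299, 205, 4, 5]), (6, np.float64(323.5), np.float64(217.5), [321, 217, 6, 2])] exp head ctr [309.23006288 218.11690956] dropped [308.73293957 221.59234539]
```

View pics/g3.png

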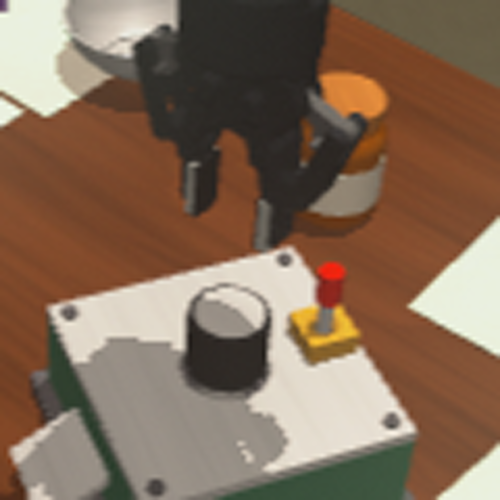

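Side view: the pin stands in the guide with its head at (309,218), raised, and the knob is free. Now I grip the knob.

```bash
cat >> h.py <<'E'
def head():
    d=vision.read_camera("side");b=blobs(d,(300,200,320,236),(0,190,70),(6,255,255),4)
    return (round(b[0][1],1),round(b[0][2],2),b[0][0],b[0][3]) if b else None
E
python3 - <<'E'
from h import *
print(head())
K=np.array([.488,-.1693,.0])
hand.move_gripper(.068,20);bot.servo_line(K+[0,0,.106],velocity=.12);st("low")
hand.move_gripper(.0,20);bot.dwell(.2);st("grip");print(head())
d=vision.read_camera("side");cv2.imwrite("pics/g4.png",cv2.resize(d["frame"][150:270,230:350,::-1],(500,500),interpolation=2))
E
```

```text
(np.float64(308.9), np.float64(217.15), 53, [306, 213, 7, 11])
low t16.86 p [ 0.4885 -0.1695  0.1066] F [0.4 0.6 0.4] T [-0.02 -0.07 -0.  ] w0.0677 g0.0 j6 1.162
grip t17.35 p [ 0.4885 -0.1697  0.1068] F [-1.8 -1.8  6.3] T [-0.2   0.21 -0.02] w0.0495 g20.6 j6 1.162
None
```

View pics/g4.png

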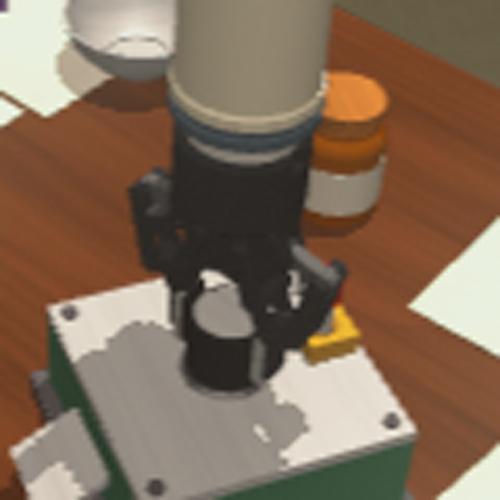

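The knob is gripped with low forces, but a finger hides the pin head. The first 0.28 rad is safe by the spec, so I turn that far and see whether the head comes into view.

```bash
python3 - <<'E'
from h import *
j=np.array(kinematics.solve_ik([.488,-.1693,.106],get_obs()["orientation"]));j[5]=1.1624
for k in range(7):
    j[5]+=.04;bot.goto_joints(j);o=get_obs();print("t%.2f j6 %.3f Tz %.3f F"%(o["time_s"],o["joint_pos"][5],o["ft_torque"][2]),np.round(o["wrist_force"],1),head())
d=vision.read_camera("side");t=vision.read_camera("top")
cv2.imwrite("pics/g5.png",np.hstack([cv2.resize(d["frame"][190:250,270:330,::-1],(400,400),interpolation=2),cv2.resize(t["frame"][150:230,270:350,::-1],(400,400),interpolation=2)]))
E
```

```text
t17.70 j6 1.203 Tz -0.138 F [-1.  -0.5  7.3] (np.float64(308.2), np.float64(212.33), 6, [307, 212, 4, 2])
t18.00 j6 1.243 Tz 0.015 F [-1.3 -0.3  7. ] (np.float64(308.3), np.float64(212.55), 11, [306, 212, 6, 2])
t18.30 j6 1.283 Tz -0.056 F [-1.  -1.6  6.8] (np.float64(308.1), np.float64(212.94), 16, [305, 212, 7, 3])
t18.60 j6 1.323 Tz -0.058 F [-1.2  0.1  7.2] (np.float64(308.4), np.float64(213.25), 20, [305, 212, 7, 4])
t18.90 j6 1.363 Tz -0.073 F [-0.9  0.4  6.9] (np.float64(308.5), np.float64(213.58), 24, [305, 212, 7, 5])
t19.20 j6 1.403 Tz -0.005 F [-1.3  1.1  7.4] (np.float64(308.6), np.float64(214.79), 34, [305, 212, 7, 10])
t19.50 j6 1.443 Tz -0.041 F [-0.4  2.5  7. ] (np.float64(308.6), np.float64(215.21), 39, [305, 212, 7, 10])
```

View pics/g5.png

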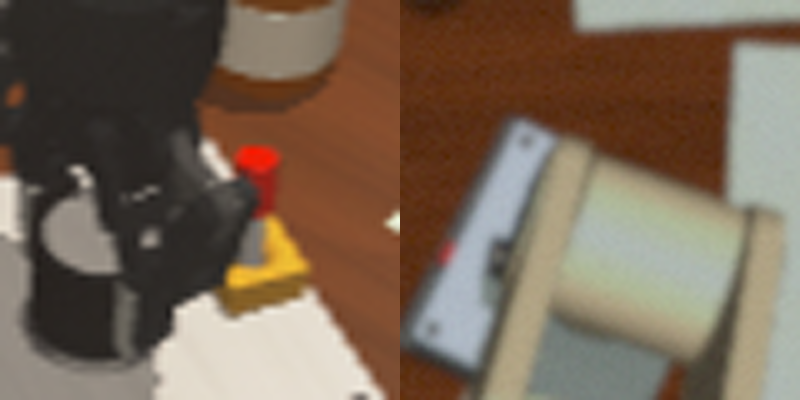

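Side view: the head is clear at about (308.6,215), its top row at 212, still up. I'll turn in 0.02 rad steps and stop on a drop or a torque rise.

```bash
python3 - <<'E'
from h import *
j=np.array(kinematics.solve_ik([.488,-.1693,.106],get_obs()["orientation"]));j[5]=1.4424
for k in range(52):
    j[5]+=.02;bot.goto_joints(j);h=head();o=get_obs();T=o["ft_torque"][2]
    drop=h is not None and h[3][1]>=214
    if k%6==0 or drop or abs(T)>.2: print("t%.2f j6 %.3f Tz %.3f F"%(o["time_s"],o["joint_pos"][5],T),np.round(o["wrist_force"],1),h)
    if drop: print("DROP");break
    if abs(T)>.22: print("TORQUE");break
E
```

```text
t19.95 j6 1.463 Tz -0.069 F [-0.5  1.6  7.3] (np.float64(308.5), np.float64(215.39), 44, [305, 212, 7, 10])
t21.75 j6 1.583 Tz -0.024 F [-1.3  3.6  7.1] (np.float64(308.1), np.float64(216.27), 56, [305, 212, 7, 11])
t22.65 j6 1.643 Tz -0.004 F [-0.1  2.6  7.5] (np.float64(308.6), np.float64(221.27), 49, [306, 217, 7, 10])
DROP
```

```bash
python3 - <<'E'
from h import *
hand.move_gripper(.068,20);bot.dwell(.2);st("open");print(bot.tcp_to_tips)
bot.servo_line([.488,-.1693,.21]);print(head())
P=np.array([.5475,-.1988,0]);q=pick(P+[0,0,.2],64.1)
hand.move_gripper(0.0,20);bot.reach(P+[0,0,.2],q)
bot.servo_line(P+[0,0,.152],velocity=.1);bot.dwell(.3);o=st("above");f0=o["wrist_force"][2];z=.152
while z>.131:
    z-=.001;bot.servo_line([*P[:2],z],velocity=.02);o=get_obs();f=o["wrist_force"][2]-f0
    print("%.4f %.4f %.1f"%(z,o["position"][2],f),end=" | ")
    if f>13: break
st("\nend");print(head())
E
```

```text
open t23.18 p [ 0.4879 -0.1693  0.1059] F [-0.8 -0.5 -0.4] T [ 0.03 -0.02  0.05] w0.0677 g0.0 j6 1.642
0.017
(np.float64(308.5), np.float64(221.22), 50, [306, 217, 7, 10])
above t28.27 p [ 0.5478 -0.1989  0.1525] F [-0.9 -0.5 -0.3] T [0.   0.07 0.09] w-0.0004 g0.0 j6 -1.470
0.1510 0.1510 0.6 | 0.1500 0.1499 0.4 | 0.1490 0.1489 0.4 | 0.1480 0.1479 0.0 | 0.1470 0.1469 -0.8 | 0.1460 0.1459 0.2 | 0.1450 0.1449 0.7 | 0.1440 0.1439 1.5 | 0.1430 0.1431 2.5 | 0.1420 0.1422 3.6 | 0.1410 0.1410 3.9 | 0.1400 0.1399 3.1 | 0.1390 0.1389 4.2 | 0.1380 0.1379 3.9 | 0.1370 0.1369 2.7 | 0.1360 0.1360 4.4 | 0.1350 0.1359 13.6 | 
end t32.52 p [ 0.5477 -0.1989  0.1359] F [-1.8  1.3 13.3] T [0.16 0.47 0.  ] w0.0000 g6.8 j6 -1.470
(np.float64(308.1), np.float64(225.6), 25, [306, 223, 5, 6])
```

The press took 8 mm at about 4 N, then hit the hard stop at TCP z 0.136, meaning head top about 0.119, as it should be. I'll retreat and check.

```bash
python3 - <<'E'
from h import *
bot.servo_line([.5477,-.1989,.24],velocity=.12);bot.dwell(.3);st("up");print(head())
d=vision.read_camera("side");print("exp home head ctr",proj(d,[.5477,-.1989,.107]))
cv2.imwrite("pics/g6.png",np.hstack([cv2.resize(d["frame"][190:250,270:330,::-1],(400,400),interpolation=2),cv2.resize(d["frame"][150:230,170:250,::-1],(400,400),interpolation=2)]))
E
```

```text
up t33.90 p [ 0.5475 -0.1988  0.2395] F [0.4 0.8 0.3] T [ 0.01 -0.    0.01] w-0.0003 g0.0 j6 -1.470
(np.float64(308.2), np.float64(223.45), 49, [305, 219, 7, 10])
exp home head ctr [308.48629027 223.85788885]
```

View pics/g6.png

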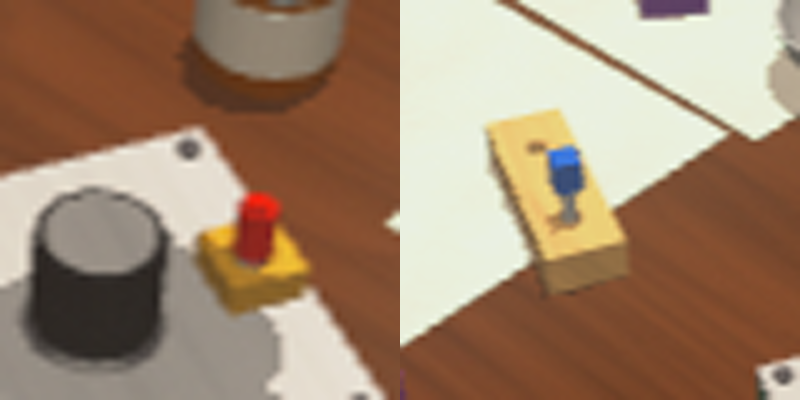

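The red head sits on the guide at (308,223.5), against an expected (308.5,223.9). The spare is still in the block.

```bash
python3 -c "
from workcell import hand_in
print(hand_in())"
```

```text
the job is handed in; nothing more can be done
None
```

The index pin is through the guide and pressed to its hard stop, its head at the fully-home position in the side view, and the collar is locked. The spare pin is still in the block, and the job was handed in about 34 s into the 67 s limit; no verdict was returned.

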